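# Find the rightly set hold-down with the feeler gauge

### The job

One of the three hold-downs is set right: its shoe lets the blade of the setting gauge slide in along the bench with a light drag, while one is too low for the blade to enter and one so high that the blade passes with no drag. Feel the gaps with the gauge from the front, without forcing it, and leave it lying flat in the one that drags, straight and fully home with its cross stop against the posts, so that the others can be set from it. Leave the other things on the bench where they are.

Things in the scene. Friction and masses are not known exactly. Their poses are not given: they have to be found in the camera images.
- gauge_grip (a point): centre of the upright dark wood grip of the loose setting gauge (0.2 kg); the grip is 52 long x 22 wide x 60 mm high, standing from the bench up; this point is 30 mm above the gauge's underside. x axis points along the gauge to its nose, y across the grip (take it across the 22 mm), z up
- gauge: the setting gauge, 137 mm long. Origin on its underside below the front face of the cross stop (dark steel, 66 wide, 20 high, 10 mm thick), 36 mm ahead of gauge_grip. From there the steel feeler blade runs on 75 mm along x: 40 wide, 9 mm thick, level with the underside; its top slopes to 4.5 mm over the last 24 mm, with a blunt round nose
- hold_1: one of three look-alike sprung hold-downs screwed to the bench: wood bridge 78 wide, 40 deep, 54 mm high, brass knob on top to 68 mm, steel feet 108 mm wide in all. Origin at bench level under its middle, 20 mm behind mouth_1, same axes. Between its posts a passage 50 mm wide runs through over the bare bench, with a steel shoe hanging in it
- mouth_1 (a point): middle of the front face of hold_1, at bench level; x points straight into the gap, y left, z up. The shoe is 24 mm deep, its rounded front edge 8 mm behind this face. Fully home, the cross stop meets the front faces of the posts and gauge_grip is 36 mm in front of this point
- shoe_1 (a joint): lift of the shoe of hold_1 from its set height, m: 0 at rest in all three, up to 0.006. Which is which is not told: one is locked 6 mm lower than the blade is thick and stops the nose dead; one is sprung and hangs about 1 mm low, so the blade lifts it and drags with about 3 to 8 N (to 12 N as the nose enters); one hangs about 3.5 mm high, so the blade passes free
- hold_2: one of three look-alike sprung hold-downs screwed to the bench: wood bridge 78 wide, 40 deep, 54 mm high, brass knob on top to 68 mm, steel feet 108 mm wide in all. Origin at bench level under its middle, 20 mm behind mouth_2, same axes. Between its posts a passage 50 mm wide runs through over the bare bench, with a steel shoe hanging in it
- mouth_2 (a point): middle of the front face of hold_2, at bench level; x points straight into the gap, y left, z up. The shoe is 24 mm deep, its rounded front edge 8 mm behind this face. Fully home, the cross stop meets the front faces of the posts and gauge_grip is 36 mm in front of this point
- shoe_2 (a joint): lift of the shoe of hold_2 from its set height, m: 0 at rest in all three, up to 0.006. Which is which is not told: one is locked 6 mm lower than the blade is thick and stops the nose dead; one is sprung and hangs about 1 mm low, so the blade lifts it and drags with about 3 to 8 N (to 12 N as the nose enters); one hangs about 3.5 mm high, so the blade passes free
- hold_3: one of three look-alike sprung hold-downs screwed to the bench: wood bridge 78 wide, 40 deep, 54 mm high, brass knob on top to 68 mm, steel feet 108 mm wide in all. Origin at bench level under its middle, 20 mm behind mouth_3, same axes. Between its posts a passage 50 mm wide runs through over the bare bench, with a steel shoe hanging in it
- mouth_3 (a point): middle of the front face of hold_3, at bench level; x points straight into the gap, y left, z up. The shoe is 24 mm deep, its rounded front edge 8 mm behind this face. Fully home, the cross stop meets the front faces of the posts and gauge_grip is 36 mm in front of this point
- shoe_3 (a joint): lift of the shoe of hold_3 from its set height, m: 0 at rest in all three, up to 0.006. Which is which is not told: one is locked 6 mm lower than the blade is thick and stops the nose dead; one is sprung and hangs about 1 mm low, so the blade lifts it and drags with about 3 to 8 N (to 12 N as the nose enters); one hangs about 3.5 mm high, so the blade passes free
- sanding_block_c (a point): bystander, loose, leave alone: sanding block, 62x100x30 mm; the point is its centre
- tape_measure_c (a point): bystander, loose, leave alone: yellow tape measure, 37x82x65 mm, standing; the point is its centre
- pencil_c (a point): bystander, loose, leave alone: flat red pencil, 11x163x8 mm, lying; the point is its centre
- mug_c (a point): bystander, loose, leave alone: cream mug, 80x109x91 mm, standing; the point is its centre
- offcut_c (a point): bystander, loose, leave alone: pale wood offcut, 40x85x30 mm, lying; the point is its centre

How it is judged (in metres and radians):
At the end, for the whole second after the job is handed in: The gauge lies flat, released and at rest, in the hold-down whose shoe rides on its blade (shoe lifted more than 0.5 mm), pushed home from the front to within 5 mm of its cross stop meeting the posts, within 8 mm of the middle of the mouth and 0.12 rad of straight (((x of gauge_grip in the frame of mouth_1 between -0.041 and -0.03 m and y of gauge_grip in the frame of mouth_1 between -0.008 and 0.008 m and z of gauge_grip in the frame of mouth_1 between 0.025 and 0.035 m and angle between the x axis of gauge_grip and the x axis of mouth_1, either way round below 0.12 rad and value of joint shoe_1 above 0.0005 m) or (x of gauge_grip in the frame of mouth_2 between -0.041 and -0.03 m and y of gauge_grip in the frame of mouth_2 between -0.008 and 0.008 m and z of gauge_grip in the frame of mouth_2 between 0.025 and 0.035 m and angle between the x axis of gauge_grip and the x axis of mouth_2, either way round below 0.12 rad and value of joint shoe_2 above 0.0005 m) or (x of gauge_grip in the frame of mouth_3 between -0.041 and -0.03 m and y of gauge_grip in the frame of mouth_3 between -0.008 and 0.008 m and z of gauge_grip in the frame of mouth_3 between 0.025 and 0.035 m and angle between the x axis of gauge_grip and the x axis of mouth_3, either way round below 0.12 rad and value of joint shoe_3 above 0.0005 m)) and linear speed of gauge below 0.01 m/s); the robot touches nothing.
It fails at once if the gauge is forced: more than 45 N against a hold-down (contact force between gauge and hold_1 above 45 N or contact force between gauge and hold_2 above 45 N or contact force between gauge and hold_3 above 45 N).
It fails at once if a bystander is moved more than 20 mm (distance of any of sanding_block_c, tape_measure_c, pencil_c, mug_c, offcut_c from where it was at the start of the episode above 0.02 m).
It also fails if it takes over 64 s, if anything falls off the work surface, if the arm or the gripper's body presses on something with over 40 N, if the wrist force passes 120 N, or if a joint passes its speed limit or range.

### The arm

A 6-joint arm with a two-finger parallel gripper is mounted at the origin on the work surface; the furniture and walls round the work are solid. World frame = base frame: x ahead of the robot, y to its left, z up, the work surface at z = 0. Lengths are in m, angles in degrees, forces in N, time in s.
With the tool pointing down it reaches from about 0.25 to 0.775 m from the base axis. Payload 4 kg.
Tool frame: the origin (TCP) lies at the very end of the fingers, on their centre line; the grasp point (between the pads) lies 19 mm behind it; y points along the fingers, x is the direction in which the jaws open and shut, and the axes are right-handed (so a half turn about y gives the same grasp; the last joint's range is limited). The gripper opens to 94 mm and grips with 3 to 60 N. Pads are 16 mm wide; open, the fingers measure 119 mm over their backs; the gripper's body (75 mm by 177 mm) begins 78 mm behind the grasp point.
Start: joints at [69.036, 4.996, 78.535, -0, 96.463, -5.907], TCP at [0.143, 0.531, 0.181] pointing down, gripper open.
Joint ranges: [-177.83, 177.83], [-43.37, 116.18], [15.69, 146.23], [-61.86, 241.86], [9.47, 152.12], [-147.06, 147.06]. Speed limits (degrees/s): [159.86, 159.86, 180, 180, 180, 180].

### API

Orientations are given as [roll, pitch, yaw] about the fixed x, y, z axes, in that order (R = Rz(yaw) Ry(pitch) Rx(roll)).
In Python, from rig import * gives the robot as it stands.
- The arm moves only by the tool servo_tool, never from a script. Its argument "steps" is a list of rows, each a list of 7 numbers: the shift along the tool's x, y, z in mm, then the turn, a rotation vector about the tool's x, y, z in degrees, then the finger opening in mm, from 0 to 94. A call has 1 to 12 rows; each row is the pose to reach, as a shift and turn from the pose measured when the call began, along the tool's axes at that moment; what a row does not reach only later rows make up. A row lasts 1/10 s, in which the tool goes at most 50 mm and 8.59 degrees, less where a joint would pass 70% of its speed; a pose out of reach is approached as far as the arm can. A call with a gripper value outside its range is refused whole. The fingers move at their own pace and stop on an object; "squeeze" is the grip in N (left out, the last holds). Time passes only in rows, so rows that repeat a pose let the fingers close. It gives the time, the measured TCP pose, the force and the opening at its end, in the units of the state.
- observe(): the state, without advancing time (a new reading comes with each control period).
- snapshot(name): name is "scene" or "top"; returns the picture (420x560x3 uint8, red, green, blue); there is no depth.
- calibration(name): a dict with "mtx" (3x3 intrinsics, pixels), "world_from_camera" (4x4, takes a point from camera to world coordinates). Camera axes: x right, y up, looking along -z (the intrinsics and any distortion apply to the point x, -y, -z); pixel columns grow to the right and rows downward; lengths in m; the calibration is good to about 2 mm. A picture is of the moment at which its call begins. calibration takes no time and is no camera call.
- close_job(): hands the job in, once; it reports no verdict.
The state is a dict: "clock": time; "joint_pos": joint angles; "joint_vel": joint speeds; "effort": joint torques, N m; "eef_pos": TCP position; "tcp_rot": TCP orientation; "wrist_force": force on the tool from outside, world axes, zero at the start; "ft_torque": the same for the moment, N m; "gripper_width": finger opening in m.
Only numpy, scipy, OpenCV 4.12 (cv2) and the standard library are available. Lean on these libraries where they do the work, as an engineer would, in place of code of your own. Each camera call takes 0.05 s, during which the arm holds its last target.

## Working session

There is one attempt and no reset: what is moved stays moved. The work goes in short steps, Python scripts to look and compute and a tool call to move; the robot and the scene stay as the last step left them, time stands still between calls to the robot, and variables do not carry over. Pictures are saved under pics/ and viewed, and the job is handed in when it is done.

Besides the shell and the picture viewer there is one more tool, called after "Emit:" in YAML: its name, and indented under it one key for each argument. servo_tool: Moves the arm, as the interface text tells. Its arguments: {"type":"object","properties":{"steps":{"type":"array","items":{"type":"array","items":{"type":"number"}}},"squeeze":{"type":"number"}},"required":["steps"]}

```bash
mkdir -p pics; python3 - <<'E'
from rig import *
import cv2
for n in ("scene","top"):
    im=snapshot(n); cv2.imwrite(f"pics/{n}0.png",im[:,:,::-1])
    c=calibration(n); print(n,c["mtx"],c["world_from_camera"], c.keys())
s=observe(); print(s)
E
```

```text
scene [[432.47435806   0.         279.29492555]
 [  0.         432.47435806 215.94409091]
 [  0.           0.           1.        ]] [[ 0.54546746  0.61798412 -0.56618095 -0.16355868]
 [-0.83808586  0.40925843 -0.36072099 -0.42751367]
 [ 0.00879448  0.67126981  0.74116091  0.97808903]
 [ 0.          0.          0.          1.        ]] dict_keys(['mtx', 'world_from_camera'])
top [[438.28007637   0.         279.02514393]
 [  0.         438.28007637 208.96509589]
 [  0.           0.           1.        ]] [[ 0.01118575  0.99654963 -0.08224186  0.43020658]
 [-0.99975995  0.01269546  0.01785699  0.03256489]
 [ 0.01883948  0.08202237  0.99645241  1.27454287]
 [ 0.          0.          0.          1.        ]] dict_keys(['mtx', 'world_from_camera'])
{'clock': 0.1, 'joint_pos': array([ 6.90346926e+01,  5.03476826e+00,  7.86158751e+01, -8.87022079e-04,
        9.64629356e+01, -5.90599607e+00]), 'joint_vel': array([-0.03434956, -0.06348879, -0.09383534, -0.0013179 , -0.15809646,
       -0.01034008]), 'effort': array([ 1.91824460e-03, -3.41255808e+01, -3.03300297e+01,  7.19217723e-02,
        3.04205215e-02, -9.94445622e-05]), 'eef_pos': array([0.14270297, 0.53059948, 0.18012415]), 'tcp_rot': array([-89.98919   ,   0.11306679,  74.94060036]), 'wrist_force': array([0.21408704, 0.88366735, 0.06352696]), 'ft_torque': array([ 0.02601015,  0.05366608, -0.09476541]), 'gripper_width': 0.09391897978091884}
```

View pics/scene0.png

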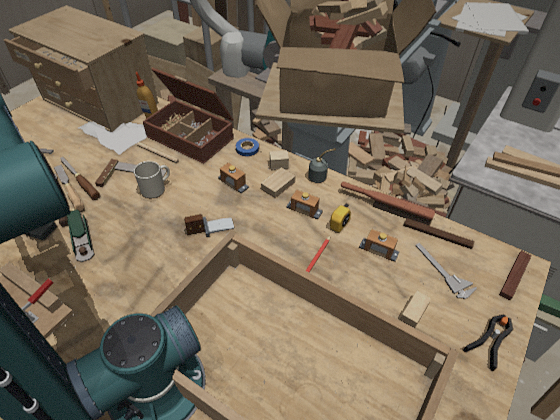

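View pics/top0.png

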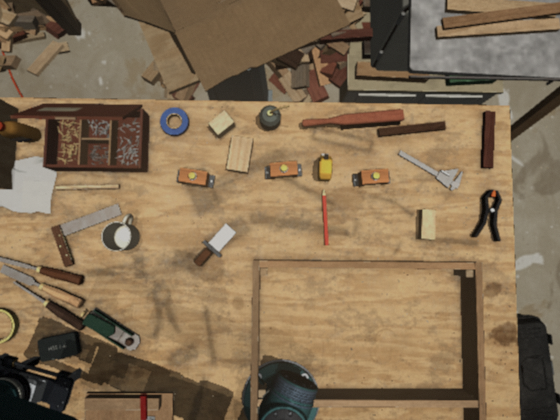

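```bash
cat > h.py <<'E'
import numpy as np, cv2
from rig import *
def px(name,p):
    c=calibration(name);T=np.linalg.inv(c["world_from_camera"])
    q=T[:3,:3]@np.array(p,float)+T[:3,3]
    k=c["mtx"]@np.array([q[0],-q[1],-q[2]]);return k[:2]/k[2]
def ray(name,uv,z=0.):
    c=calibration(name);W=c["world_from_camera"]
    d=np.linalg.solve(c["mtx"],[uv[0],uv[1],1.]);d=W[:3,:3]@np.array([d[0],-d[1],-d[2]])
    o=W[:3,3];return o+d*(z-o[2])/d[2]
def crop(src,x,y,w,h,f,out):
    im=cv2.imread(src)[y:y+h,x:x+w];cv2.imwrite(out,cv2.resize(im,None,fx=f,fy=f,interpolation=cv2.INTER_CUBIC))
E
python3 - <<'E'
from h import *
print(px("top",[0.143,0.531,0.181]),px("top",[0.143,0.531,0.28]),px("scene",[0.143,0.531,0.181]))
crop("pics/top0.png",160,145,240,125,3.3,"pics/t1.png")
crop("pics/top0.png",180,210,70,65,8,"pics/t2.png")
crop("pics/scene0.png",170,150,240,120,3.3,"pics/s1.png")
E
```

```text
[ 62.55563411 362.19017922] [ 41.1292905  374.24716064] [ 28.75046409 197.76364773]
```

View pics/t1.png

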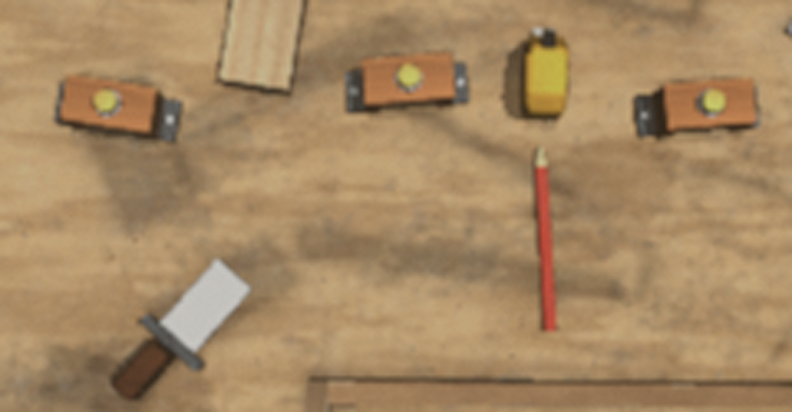

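View pics/t2.png

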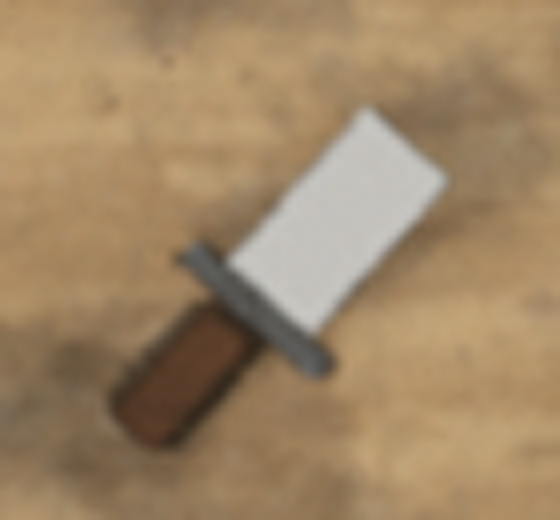

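View pics/s1.png

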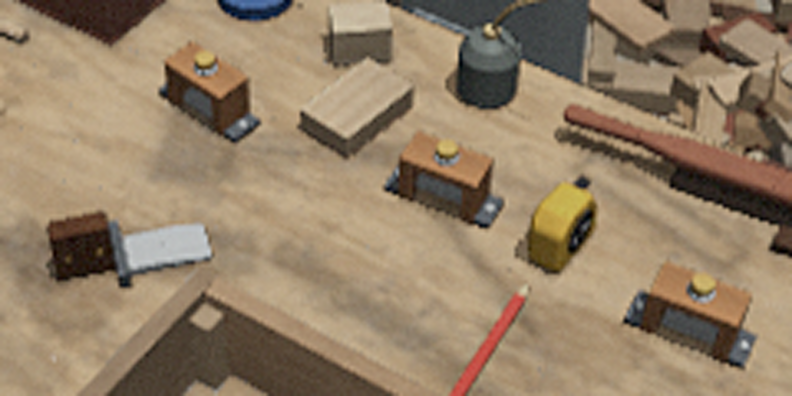

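```bash
python3 - <<'E'
from h import *
a=[("A",172,160),("B",260,153),("C",347,160)]
ims=[]
for n,x,y in a:
    im=cv2.imread("pics/top0.png")[y:y+34,x:x+46];ims.append(cv2.resize(im,None,fx=17,fy=17,interpolation=cv2.INTER_CUBIC))
for n,i in zip("ABC",ims): cv2.imwrite(f"pics/h{n}.png",i)
f=lambda u,v:(180+u/8-.0,210+v/8)
for l,u,v,z in [("noseL",370,108,.0045),("noseR",447,180,.0045),("rearL",232,262,.009),("rearR",315,330,.009),("stL",190,247,.02),("stR",325,368,.02),("gRL",112,400,.06),("gRR",165,448,.06),("gFL",205,308,.06),("gFR",258,350,.06)]:
    print(l,ray("top",f(u,v),z).round(4))
E
```

```text
noseL [0.4909 0.1621 0.0045]
noseR [0.4652 0.1338 0.0045]
rearL [0.4348 0.2099 0.009 ]
rearR [0.4108 0.1796 0.009 ]
stL [0.4399 0.2233 0.02  ]
stR [0.3976 0.1745 0.02  ]
gRL [0.3869 0.2426 0.06  ]
gRR [0.3708 0.2241 0.06  ]
gFL [0.4187 0.2116 0.06  ]
gFR [0.4045 0.1931 0.06  ]
```

View pics/hA.png

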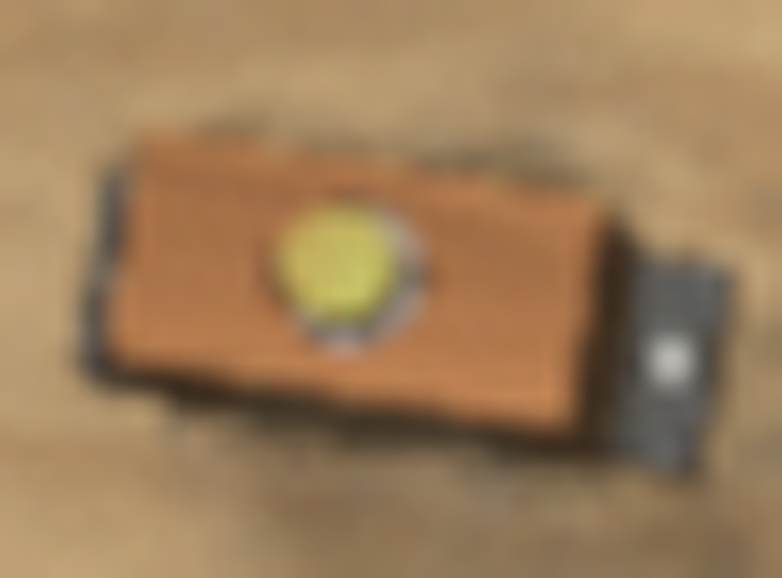

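View pics/hB.png

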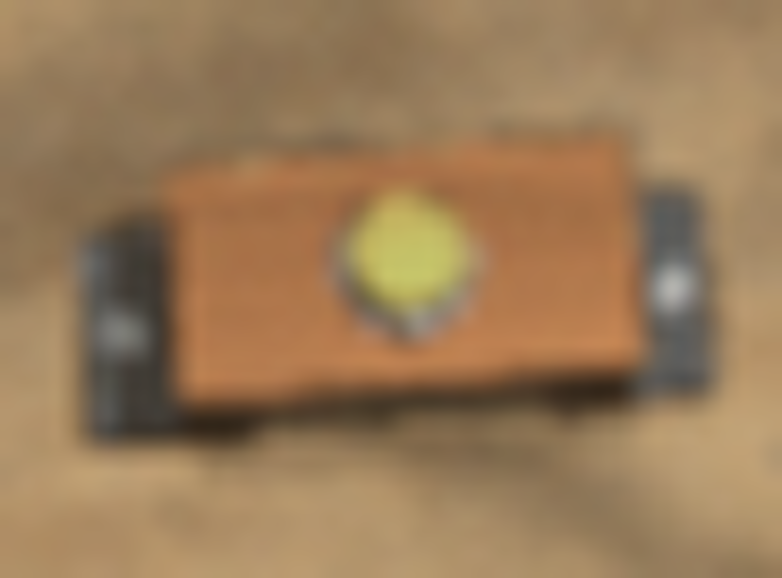

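View pics/hC.png

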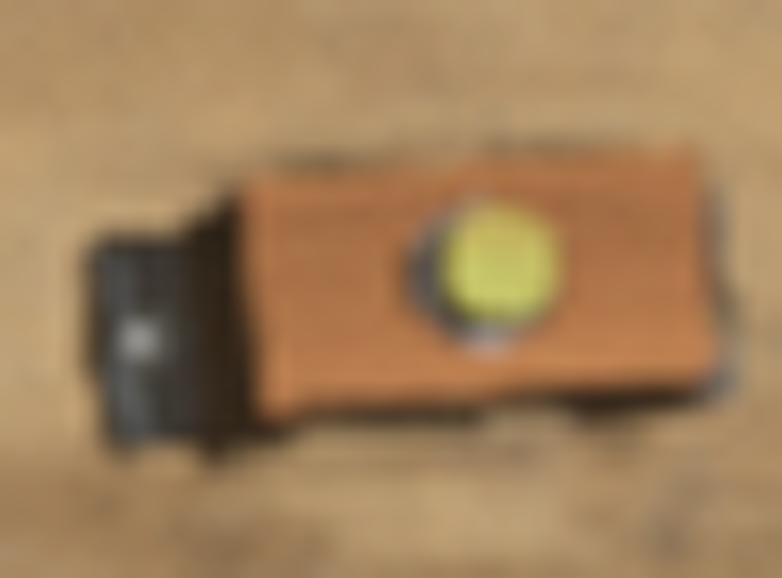

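```bash
python3 - <<'E'
from h import *
D={"A":((172,160),[(135,138),(610,205),(568,428),(105,362)],(338,262)),
"B":((260,153),[(168,175),(628,140),(640,365),(180,405)],(406,248)),
"C":((347,160),[(240,185),(697,155),(718,385),(262,415)],(500,263))}
for n,(o,c,k) in D.items():
    f=lambda p:(o[0]+(p[0]+.5)/17-.5,o[1]+(p[1]+.5)/17-.5)
    TL,TR,BR,BL=[ray("top",f(p),.054) for p in c]
    # left dir = +y
    yl=(TL-TR)+(BL-BR); yaw=np.degrees(np.arctan2(yl[1],yl[0]))-90
    ce=(TL+TR+BR+BL)/4; kn=ray("top",f(k),.068)
    xf=(TL+TR-BL-BR); yaw2=np.degrees(np.arctan2(xf[1],xf[0]))
    print(n,"w",np.linalg.norm(TL-TR).round(4),"d",np.linalg.norm(TL-BL).round(4),"yaw",yaw.round(2),yaw2.round(2),"c",ce.round(4),"knob",kn.round(4))
    m=kn[:2]*.4+ce[:2]*.6; y=np.radians(yaw); print("  mouth",(m-.02*np.array([np.cos(y),np.sin(y)])).round(4))
# gauge
f=lambda p:(180+(p[0]+.5)/8-.5,210+(p[1]+.5)/8-.5)
G=[((370,108),.0045,75,20),((447,180),.0045,75,-20),((232,262),.009,0,20),((315,330),.009,0,-20),((112,398),.06,-62,11),((165,448),.06,-62,-11),((193,247),.02,-5,33),((322,368),.02,-5,-33)]
P=np.array([ray("top",f(p),z)[:2] for p,z,_,_ in G]);Q=np.array([(a/1e3,b/1e3) for _,_,a,b in G])
Pc=P-P.mean(0);Qc=Q-Q.mean(0);H=Qc.T@Pc
th=np.arctan2(H[0,1]-H[1,0],H[0,0]+H[1,1]);R=np.array([[np.cos(th),-np.sin(th)],[np.sin(th),np.cos(th)]])
t=P.mean(0)-R@Q.mean(0)
print("gauge yaw",np.degrees(th),"origin",t,"grip",t+R@[-.036,0],"res mm",((Q@R.T+t-P)*1e3).round(1).tolist())
g=t+R@[-.036,0]
for z in (0,.03,.06): print(px("scene",[*g,z]))
# scene check knobs
for n,p in {"A":(170+205/3.3,150+62/3.3),"B":(170+447/3.3,150+148/3.3),"C":(170+703/3.3,150+282/3.3)}.items(): print(n,ray("scene",p,.066).round(4))
E
```

```text
A w 0.079 d 0.0375 yaw -7.35 -7.48 c [0.62   0.2545 0.054 ] knob [0.6213 0.2547 0.068 ]
  mouth [0.6007 0.2571]
B w 0.0766 d 0.0385 yaw 5.54 3.58 c [ 6.455e-01 -1.000e-04  5.400e-02] knob [0.6469 0.     0.068 ]
  mouth [ 0.6262 -0.002 ]
C w 0.0766 d 0.0386 yaw 4.59 4.93 c [ 0.627  -0.2585  0.054 ] knob [ 0.6284 -0.2586  0.068 ]
  mouth [ 0.6076 -0.2602]
gauge yaw -40.898425092900894 origin [0.42440758 0.19629872] grip [0.3971962  0.21986864] res mm [[2.1, -1.0], [1.6, -3.0], [1.5, 0.3], [-0.7, 0.3], [-4.1, 1.3], [-1.6, 3.3], [1.1, 1.0], [0.2, -2.2]]
[196.15450856 231.22293352]
[194.77099445 224.5471025 ]
[193.33752    217.63019931]
A [0.6192 0.2498 0.066 ]
B [ 0.6473 -0.0023  0.066 ]
C [ 0.6297 -0.2601  0.066 ]
```

```bash
cat >> h.py <<'E'
from scipy.spatial.transform import Rotation as Ro
def mv(pos,yaw):
    s=observe();R=Ro.from_euler('xyz',s["tcp_rot"],degrees=True)
    Rt=Ro.from_euler('xyz',[-90,0,yaw],degrees=True)
    d=R.inv().apply(np.array(pos)-s["eef_pos"])*1e3
    print("t",s["clock"],"tcp",s["eef_pos"].round(4),s["tcp_rot"].round(2),"F",s["wrist_force"].round(1),"w",s["gripper_width"].round(4))
    print("shift",d.round(1),"turn",(R.inv()*Rt).as_rotvec(degrees=True).round(2))
E
python3 -c "
from h import *
mv([0.397,0.220,0.18],49.1)
mv([0.397,0.220,0.019],49.1)"
```

```text
Traceback (most recent call last):
  File "h.py", line 18, in mv
    print("t",s["clock"],"tcp",s["eef_pos"].round(4),s["tcp_rot"].round(2),"F",s["wrist_force"].round(1),"w",s["gripper_width"].round(4))
                                                                                                             ^^^^^^^^^^^^^^^^^^^^^^^^
AttributeError: 'float' object has no attribute 'round'
```

```bash
sed -i 's/s\["gripper_width"\].round(4)/round(s["gripper_width"],4)/' h.py
python3 -c "
from h import *
mv([0.397,0.220,0.12],49.1)
mv([0.397,0.220,0.019],49.1)"
```

```text
t 0.1 tcp [0.1427 0.5306 0.1801] [-89.99   0.11  74.94] F [0.2 0.9 0.1] w 0.0939
shift [-233.7   60.5 -326.3] turn [ 1.000e-02  2.584e+01 -1.100e-01]
t 0.1 tcp [0.1427 0.5306 0.1801] [-89.99   0.11  74.94] F [0.2 0.9 0.1] w 0.0939
shift [-233.5  161.5 -326.3] turn [ 1.000e-02  2.584e+01 -1.100e-01]
```

Emit:
servo_tool:
  steps:
    - [-234,20,-326,0,25.8,0,70]
    - [-234,20,-326,0,25.8,0,70]
    - [-234,20,-326,0,25.8,0,70]
    - [-234,20,-326,0,25.8,0,70]
    - [-234,20,-326,0,25.8,0,70]
    - [-234,20,-326,0,25.8,0,70]
    - [-234,60,-326,0,25.8,0,70]
    - [-234,60,-326,0,25.8,0,70]
    - [-234,60,-326,0,25.8,0,70]
    - [-234,60,-326,0,25.8,0,70]
    - [-234,60,-326,0,25.8,0,70]
    - [-234,60,-326,0,25.8,0,70]

```text
clock: 1.3
eef_pos: [0.3964, 0.2213, 0.1215]
tcp_rot: [-90.0, 0.0, 49.3]
wrist_force: [0.4, 0.1, -0.2]
gripper_width: 0.0703
```

```bash
python3 - <<'E'
from h import *
cv2.imwrite("pics/t3.png",cv2.cvtColor(snapshot("top"),cv2.COLOR_RGB2BGR));cv2.imwrite("pics/s3.png",cv2.cvtColor(snapshot("scene"),cv2.COLOR_RGB2BGR))
crop("pics/t3.png",130,170,160,120,5,"pics/t3c.png");crop("pics/s3.png",130,150,140,110,5,"pics/s3c.png")
mv([0.397,0.220,0.019],49.1)
s=observe();print(px("top",s["eef_pos"]),px("scene",s["eef_pos"]))
E
```

```text
t 1.4 tcp [0.3964 0.2213 0.1214] [-9.007e+01  1.000e-02  4.929e+01] F [ 0.9 -0.5  0. ] w 0.0698
shift [ -0.5 102.4  -1.2] turn [ 0.07  0.19 -0.01]
[198.20508176 257.24201493] [189.65265139 202.62966702]
```

View pics/t3c.png

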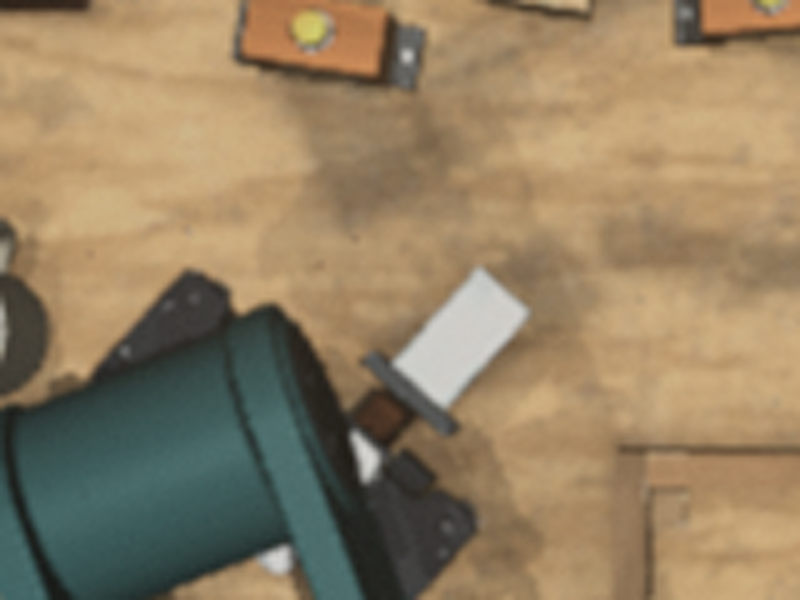

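View pics/s3c.png

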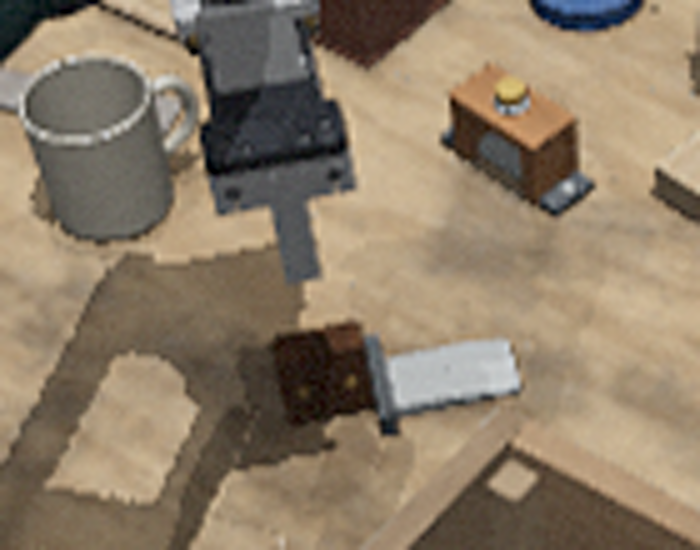

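Emit:
servo_tool:
  steps:
    - [-0.5,40,-1,0,0.2,0,60]
    - [-0.5,80,-1,0,0.2,0,60]
    - [-0.5,102,-1,0,0.2,0,60]
    - [-0.5,102,-1,0,0.2,0,60]
    - [-0.5,102,-1,0,0.2,0,10]
    - [-0.5,102,-1,0,0.2,0,10]
    - [-0.5,102,-1,0,0.2,0,10]
    - [-0.5,102,-1,0,0.2,0,10]
    - [-0.5,102,-1,0,0.2,0,10]
    - [-0.5,102,-1,0,0.2,0,10]
  squeeze: 25

```text
clock: 2.4
eef_pos: [0.3975, 0.2204, 0.0202]
tcp_rot: [-90.1, -0.1, 49.1]
wrist_force: [1.2, 0.9, 1.7]
gripper_width: 0.0216
```

```bash
python3 -c "
from h import *
mv([0.4618,0.2750,0.0202],82.65)"
```

```text
t 2.4 tcp [0.3975 0.2204 0.0202] [-9.010e+01 -7.000e-02  4.908e+01] F [1.2 0.9 1.7] w 0.0216
shift [ 83.4   0.1 -12.8] turn [  0.12 -33.57   0.04]
```

Emit:
servo_tool:
  steps:
    - [0,-12,0,0,0,0,10]
    - [20,-15,-3,0,-8,0,10]
    - [42,-15,-6,0,-16,0,10]
    - [63,-15,-9,0,-24,0,10]
    - [83,-15,-13,0,-33.5,0,10]
    - [83,-15,-13,0,-33.5,0,10]
    - [83,-8,-13,0,-33.5,0,10]
    - [83,-1,-13,0,-33.5,0,10]
    - [83,0,-13,0,-33.5,0,10]
    - [83,0,-13,0,-33.5,0,10]

```text
clock: 3.4
eef_pos: [0.4608, 0.2741, 0.0199]
tcp_rot: [-90.1, 0.0, 82.5]
wrist_force: [-0.5, -0.4, -0.6]
gripper_width: 0.0219
```

```bash
python3 - <<'E'
from h import *
cv2.imwrite("pics/t4.png",cv2.cvtColor(snapshot("top"),cv2.COLOR_RGB2BGR));cv2.imwrite("pics/s4.png",cv2.cvtColor(snapshot("scene"),cv2.COLOR_RGB2BGR))
crop("pics/t4.png",165,155,80,90,7,"pics/t4c.png");crop("pics/s4.png",160,150,110,90,6,"pics/s4c.png")
mv([0.4618,0.2750,0.0202],82.65)
E
```

```text
t 3.5 tcp [0.4611 0.2742 0.02  ] [-9.009e+01  2.000e-02  8.255e+01] F [-0.8 -0.8 -1.8] w 0.0219
shift [ 0.9 -0.2 -0.6] turn [ 0.09 -0.1  -0.02]
```

View pics/t4c.png

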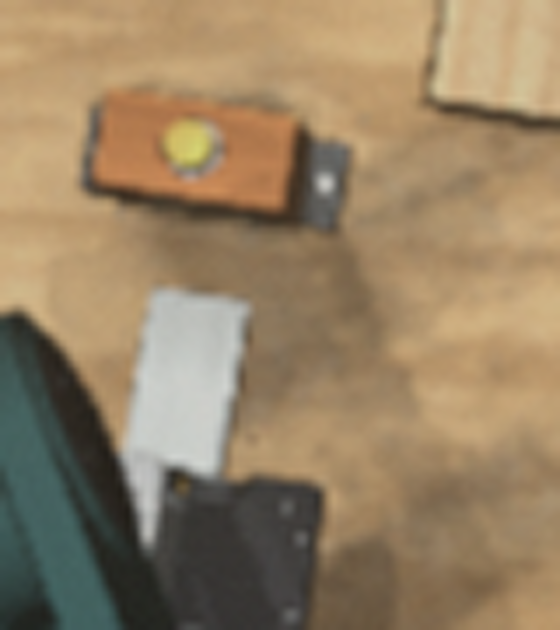

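View pics/s4c.png

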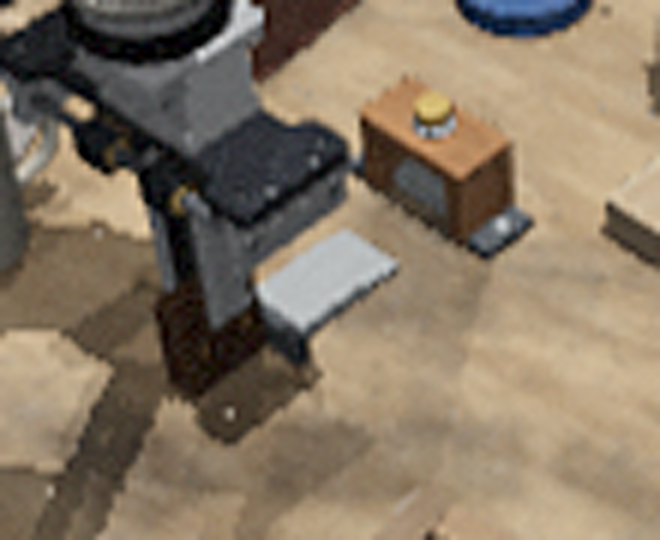

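```bash
python3 - <<'E'
from h import *
f=lambda p:(165+(p[0]+.5)/7-.5,155+(p[1]+.5)/7-.5)
L=ray("top",f((152,290)),.0045);R=ray("top",f((250,303)),.0045);bl=ray("top",f((127,455)),.009);br=ray("top",f((222,475)),.009)
print(L,R,bl,br)
m=np.array([.6007,.2571]);y=np.radians(-7.35);M=np.array([[np.cos(y),np.sin(y)],[-np.sin(y),np.cos(y)]])
for q in (L,R,(L+R)/2,(bl+br)/2): print((M@(q[:2]-m)*1e3).round(1))
print(M@(np.array([.4611,.2742])-m))
f=lambda p:(172+(p[0]+.5)/17-.5,160+(p[1]+.5)/17-.5)
for p in ((735,262),(690,472)): print((M@(ray("top",f(p),.005)[:2]-m)*1e3).round(1))
E
```

```text
[0.56936827 0.27952829 0.0045    ] [0.56448346 0.23887231 0.0045    ] [0.50047498 0.28695451 0.009     ] [0.49271478 0.24778283 0.009     ]
[-33.9  18.2]
[-33.6 -22.7]
[-33.8  -2.2]
[-104.6   -3.1]
[-0.14064054 -0.00089956]
[ 38.7 -54.2]
[  1.8 -52. ]
```

Emit:
servo_tool:
  steps:
    - [1.5,0,-8,0,0,0,10]
    - [1.5,0,-16,0,0,0,10]
    - [1.5,0,-24,0,0,0,10]
    - [1.5,0,-31,0,0,0,10]
    - [1.5,0,-35,0,0,0,10]
    - [1.5,0,-36,0,0,0,10]
    - [1.5,0,-36,0,0,0,10]

```text
clock: 4.2
eef_pos: [0.4972, 0.2709, 0.0199]
tcp_rot: [-90.1, 0.0, 82.5]
wrist_force: [-0.2, 0.3, -2.2]
gripper_width: 0.0216
```

Emit:
servo_tool:
  steps:
    - [0,0,-1,0,0,0,10]
    - [0,0,-2,0,0,0,10]
    - [0,0,-3,0,0,0,10]
    - [0,0,-4,0,0,0,10]
    - [0,0,-5,0,0,0,10]

```text
clock: 4.7
eef_pos: [0.5022, 0.2702, 0.0199]
tcp_rot: [-90.1, 0.0, 82.5]
wrist_force: [0.3, -0.6, -1.1]
gripper_width: 0.0218
```

Emit:
servo_tool:
  steps:
    - [0,0,-1,0,0,0,10]
    - [0,0,-2,0,0,0,10]
    - [0,0,-3,0,0,0,10]
    - [0,0,-4,0,0,0,10]

```text
clock: 5.1
eef_pos: [0.5036, 0.2702, 0.0201]
tcp_rot: [-89.8, 0.0, 82.6]
wrist_force: [-9.4, -0.2, 4.5]
gripper_width: 0.0218
```

Emit:
servo_tool:
  steps:
    - [0,0,-1,0,0,0,10]
    - [0,0,-2,0,0,0,10]
    - [0,0,-3,0,0,0,10]
    - [0,0,-4,0,0,0,10]

```text
clock: 5.5
eef_pos: [0.5036, 0.2703, 0.0203]
tcp_rot: [-89.3, 0.1, 82.6]
wrist_force: [-13.5, 0.3, 7.1]
gripper_width: 0.0219
```

Emit:
servo_tool:
  steps:
    - [0,0,8,-0.7,0,0,10]
    - [0,0,25,-0.7,0,0,10]
    - [0,0,45,-0.7,0,0,10]
    - [0,0,65,-0.7,0,0,10]
    - [0,-30,65,-0.7,0,0,10]
    - [0,-70,65,-0.7,0,0,10]
    - [0,-75,65,-0.7,0,0,10]

```text
clock: 6.2
eef_pos: [0.4438, 0.2803, 0.1018]
tcp_rot: [-90.6, -0.3, 82.6]
wrist_force: [0.3, 0.4, -2.3]
gripper_width: 0.0214
```

```bash
python3 - <<'E'
from h import *
f=lambda p:(260+(p[0]+.5)/17-.5,153+(p[1]+.5)/17-.5)
a=ray("top",f((122,335)),.006);b=ray("top",f((675,287)),.006);d=a-b
print(a,b,(a+b)/2,np.degrees(np.arctan2(d[1],d[0]))-90,np.linalg.norm(d))
for yw in [4.8]:
    y=np.radians(yw);m=np.array([.6262,-.002]);c,s=np.cos(y),np.sin(y);R=np.array([[c,-s],[s,c]])
    p=m+R@[-.145,.0015];print(p)
    mv([*p,.0205],90+yw)
E
```

```text
[0.64217449 0.04705338 0.006     ] [ 0.65189506 -0.04806857  0.006     ] [ 6.47034775e-01 -5.07594686e-04  6.00000000e-03] 5.834835372849966 0.0956173411010914
[ 0.48158302 -0.01263855]
t 6.2 tcp [0.4438 0.2803 0.1018] [-90.61  -0.28  82.59] F [ 0.3  0.4 -2.3] w 0.0214
shift [-286.    80.7  -74.4] turn [  0.64 -12.21   0.21]
```

Emit:
servo_tool:
  steps:
    - [-45,10,-12,0.6,-3,0.2,10]
    - [-95,20,-25,0.6,-6,0.2,10]
    - [-145,20,-38,0.6,-9,0.2,10]
    - [-195,20,-50,0.6,-12,0.2,10]
    - [-240,20,-62,0.6,-12.9,0.2,10]
    - [-275,20,-72,0.6,-12.9,0.2,10]
    - [-287,30,-75,0.6,-12.9,0.2,10]
    - [-288,50,-75,0.6,-12.9,0.2,10]
    - [-288,70,-75,0.6,-12.9,0.2,10]
    - [-288,78,-75,0.6,-12.9,0.2,10]
    - [-288,80,-75,0.6,-12.9,0.2,10]
    - [-288,81,-75,0.6,-12.9,0.2,10]

```text
clock: 7.4
eef_pos: [0.482, -0.0142, 0.0198]
tcp_rot: [-90.0, -0.0, 95.5]
wrist_force: [0.5, -0.8, -1.3]
gripper_width: 0.0219
```

```bash
python3 - <<'E'
from h import *
cv2.imwrite("pics/t5.png",cv2.cvtColor(snapshot("top"),cv2.COLOR_RGB2BGR));cv2.imwrite("pics/s5.png",cv2.cvtColor(snapshot("scene"),cv2.COLOR_RGB2BGR))
crop("pics/t5.png",250,145,90,90,6.6,"pics/t5c.png");crop("pics/s5.png",230,160,120,90,6,"pics/s5c.png")
mv([0.4817,-.0145,0.0202],95.5)
E
```

```text
t 7.5 tcp [ 0.4823 -0.0143  0.0204] [-9.009e+01  1.000e-02  9.553e+01] F [ 0.4  0.1 -1.7] w 0.0221
shift [-0.1  0.2  0.6] turn [ 0.09  0.03 -0.01]
```

View pics/t5c.png

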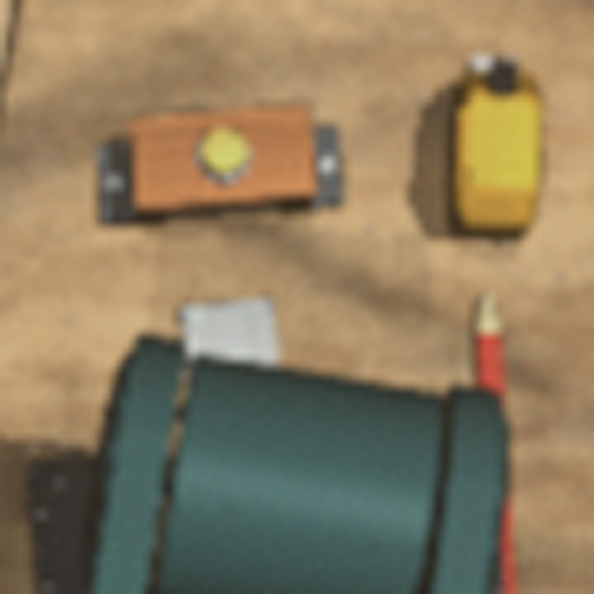

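View pics/s5c.png

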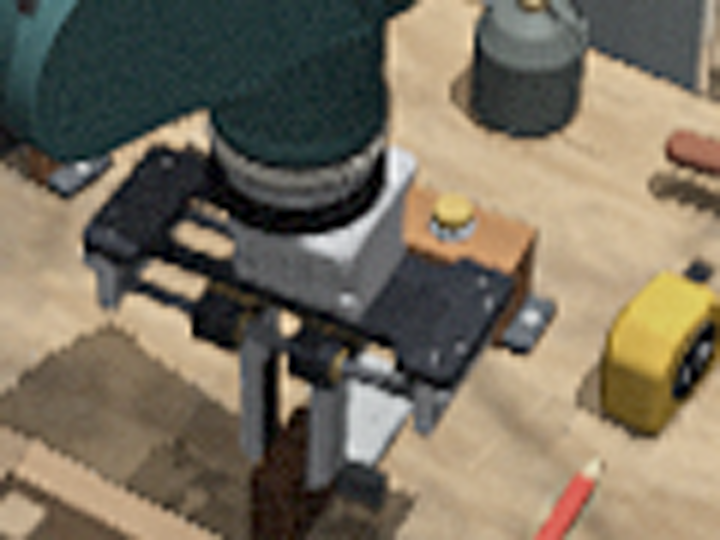

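```bash
python3 - <<'E'
from h import *
f=lambda p:(250+(p[0]+.5)/6.6-.5,145+(p[1]+.5)/6.6-.5)
L=ray("top",f((181,305)),.0045);R=ray("top",f((272,297)),.0045)
y=np.radians(5.5);m=np.array([.6262,-.0021]);M=np.array([[np.cos(y),np.sin(y)],[-np.sin(y),np.cos(y)]])
for q in (L,R,(L+R)/2,np.array([.4823,-.0143])): print((M@(q[:2]-m)*1e3).round(1))
E
```

```text
[-36.1  22. ]
[-35.9 -18.5]
[-36.    1.8]
[-144.4    1.6]
```

Emit:
servo_tool:
  steps:
    - [-1,0,-8,0,0,0,10]
    - [-1,0,-16,0,0,0,10]
    - [-1,0,-24,0,0,0,10]
    - [-1,0,-32,0,0,0,10]
    - [-1,0,-39,0,0,0,10]
    - [-1,0,-41,0,0,0,10]
    - [-1,0,-42,0,0,0,10]

```text
clock: 8.2
eef_pos: [0.5244, -0.0112, 0.0202]
tcp_rot: [-90.1, 0.0, 95.5]
wrist_force: [-0.3, 1.3, -2.3]
gripper_width: 0.0217
```

Emit:
servo_tool:
  steps:
    - [0,0,-1,0,0,0,10]
    - [0,0,-2,0,0,0,10]
    - [0,0,-3,0,0,0,10]
    - [0,0,-4,0,0,0,10]
    - [0,0,-5,0,0,0,10]
    - [0,0,-6,0,0,0,10]

```text
clock: 8.8
eef_pos: [0.5304, -0.0107, 0.0203]
tcp_rot: [-90.1, 0.0, 95.5]
wrist_force: [-1.0, 0.2, -1.2]
gripper_width: 0.0216
```

Emit:
servo_tool:
  steps:
    - [0,0,-1,0,0,0,10]
    - [0,0,-2,0,0,0,10]
    - [0,0,-3,0,0,0,10]
    - [0,0,-4,0,0,0,10]
    - [0,0,-5,0,0,0,10]
    - [0,0,-6,0,0,0,10]

```text
clock: 9.4
eef_pos: [0.5365, -0.0101, 0.0203]
tcp_rot: [-90.1, 0.0, 95.5]
wrist_force: [0.2, 0.4, -1.7]
gripper_width: 0.0218
```

Emit:
servo_tool:
  steps:
    - [0,0,-1,0,0,0,10]
    - [0,0,-2,0,0,0,10]
    - [0,0,-3,0,0,0,10]
    - [0,0,-4,0,0,0,10]
    - [0,0,-5,0,0,0,10]
    - [0,0,-6,0,0,0,10]

```text
clock: 10.0
eef_pos: [0.5425, -0.0095, 0.0203]
tcp_rot: [-90.1, 0.0, 95.5]
wrist_force: [-0.0, 0.4, -1.8]
gripper_width: 0.0215
```

Emit:
servo_tool:
  steps:
    - [0,0,-1,0,0,0,10]
    - [0,0,-2,0,0,0,10]
    - [0,0,-3,0,0,0,10]
    - [0,0,-4,0,0,0,10]

```text
clock: 10.4
eef_pos: [0.5466, -0.0091, 0.0203]
tcp_rot: [-90.1, 0.0, 95.5]
wrist_force: [-0.3, -0.0, -1.4]
gripper_width: 0.0218
```

Emit:
servo_tool:
  steps:
    - [0,0,-1,0,0,0,10]
    - [0,0,-2,0,0,0,10]
    - [0,0,-3,0,0,0,10]
    - [0,0,-4,0,0,0,10]

```text
clock: 10.8
eef_pos: [0.5506, -0.0087, 0.0203]
tcp_rot: [-90.1, 0.0, 95.5]
wrist_force: [0.1, 0.1, -2.2]
gripper_width: 0.0217
```

Emit:
servo_tool:
  steps:
    - [0,0,-1,0,0,0,10]
    - [0,0,-2,0,0,0,10]
    - [0,0,-3,0,0,0,10]
    - [0,0,-4,0,0,0,10]

```text
clock: 11.2
eef_pos: [0.5547, -0.0083, 0.0203]
tcp_rot: [-90.1, 0.0, 95.5]
wrist_force: [0.5, -0.1, -1.7]
gripper_width: 0.0216
```

Emit:
servo_tool:
  steps:
    - [0,0,-2,0,0,0,10]
    - [0,0,-4,0,0,0,10]
    - [0,0,-6,0,0,0,10]
    - [0,0,-8,0,0,0,10]

```text
clock: 11.6
eef_pos: [0.5629, -0.0075, 0.0203]
tcp_rot: [-90.1, 0.0, 95.5]
wrist_force: [-0.0, 0.2, -2.3]
gripper_width: 0.0218
```

Emit:
servo_tool:
  steps:
    - [0,0,15,0,0,0,10]
    - [0,0,40,0,0,0,10]
    - [0,0,65,0,0,0,10]
    - [0,0,85,0,0,0,10]
    - [0,-25,85,0,0,0,10]
    - [0,-60,85,0,0,0,10]
    - [0,-75,85,0,0,0,10]

```text
clock: 12.3
eef_pos: [0.4799, -0.016, 0.0987]
tcp_rot: [-90.4, 0.1, 95.5]
wrist_force: [-0.5, -0.2, -1.6]
gripper_width: 0.0219
```

```bash
python3 - <<'E'
from h import *
f=lambda p:(347+(p[0]+.5)/17-.5,160+(p[1]+.5)/17-.5)
yw=4.7;y=np.radians(yw);m=np.array([.6076,-.2602]);c,s=np.cos(y),np.sin(y);R=np.array([[c,-s],[s,c]])
for p in [(95,240),(110,440),(140,338),(720,185),(735,390)]: print((R.T@(ray("top",f(p),.005)[:2]-m)*1e3).round(1))
p=m+R@[-.145,.0008];print(p);mv([*p,.0202],90+yw)
E
```

```text
[38.7 53.6]
[ 3.8 53.9]
[21.1 47.3]
[ 40.9 -55.5]
[  5.1 -54.8]
[ 0.46302203 -0.27128377]
t 12.3 tcp [ 0.4799 -0.016   0.0987] [-9.037e+01  8.000e-02  9.553e+01] F [-0.5 -0.2 -1.6] w 0.0219
shift [-252.4   78.6   41.9] turn [ 0.37  0.83 -0.08]
```

Emit:
servo_tool:
  steps:
    - [-45,0,8,0.4,0.8,0,10]
    - [-93,0,16,0.4,0.8,0,10]
    - [-140,0,24,0.4,0.8,0,10]
    - [-185,0,31,0.4,0.8,0,10]
    - [-225,5,38,0.4,0.8,0,10]
    - [-248,20,42,0.4,0.8,0,10]
    - [-253,40,42,0.4,0.8,0,10]
    - [-253,60,42,0.4,0.8,0,10]
    - [-253,74,42,0.4,0.8,0,10]
    - [-253,78,42,0.4,0.8,0,10]
    - [-253,79,42,0.4,0.8,0,10]
    - [-253,79,42,0.4,0.8,0,10]

```text
clock: 13.5
eef_pos: [0.4637, -0.2721, 0.0205]
tcp_rot: [-90.1, 0.1, 94.8]
wrist_force: [-0.4, 0.7, -2.2]
gripper_width: 0.0216
```

```bash
python3 - <<'E'
from h import *
cv2.imwrite("pics/t6.png",cv2.cvtColor(snapshot("top"),cv2.COLOR_RGB2BGR));cv2.imwrite("pics/s6.png",cv2.cvtColor(snapshot("scene"),cv2.COLOR_RGB2BGR))
crop("pics/t6.png",325,145,90,90,6.6,"pics/t6c.png");crop("pics/s6.png",300,200,120,90,6,"pics/s6c.png")
mv([0.463,-.2717,0.0202],94.7)
E
```

```text
t 13.6 tcp [ 0.4637 -0.2721  0.0206] [-90.05   0.15  94.76] F [-1.   0.4 -1.1] w 0.022
shift [0.5 0.4 0.7] turn [ 0.05  0.06 -0.15]
```

View pics/t6c.png

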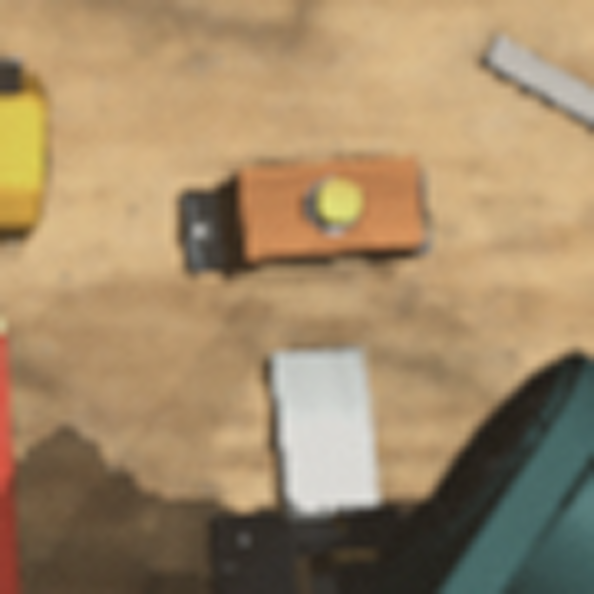

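View pics/s6c.png

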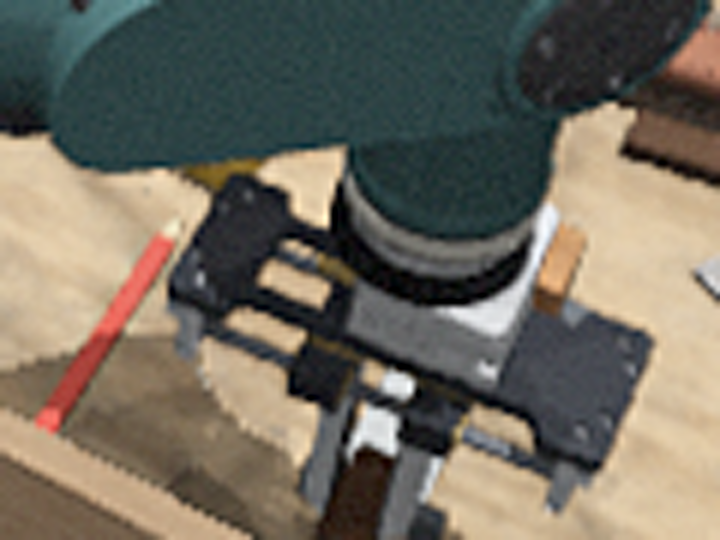

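```bash
python3 - <<'E'
from h import *
f=lambda p:(325+(p[0]+.5)/6.6-.5,145+(p[1]+.5)/6.6-.5)
y=np.radians(4.7);m=np.array([.6076,-.2602]);M=np.array([[np.cos(y),np.sin(y)],[-np.sin(y),np.cos(y)]])
P=[ray("top",f(p),z) for p,z in [((270,352),.0045),((363,347),.0045),((287,515),.009),((380,507),.009)]]
for q in P+[(P[0]+P[1])/2,(P[2]+P[3])/2,np.array([.4637,-.2721])]: print((M@(q[:2]-m)*1e3).round(1))
E
```

```text
[-35.3  20.4]
[-36.  -21.1]
[-108.1   20.2]
[-107.4  -21.1]
[-35.7  -0.3]
[-107.7   -0.4]
[-1.444e+02 -1.000e-01]
```

Emit:
servo_tool:
  steps:
    - [0,0.4,-8,0,0,0,10]
    - [0,0.4,-16,0,0,0,10]
    - [0,0.4,-24,0,0,0,10]
    - [0,0.4,-32,0,0,0,10]
    - [0,0.4,-39,0,0,0,10]
    - [0,0.4,-41,0,0,0,10]
    - [0,0.4,-42,0,0,0,10]

```text
clock: 14.3
eef_pos: [0.5058, -0.2685, 0.0201]
tcp_rot: [-90.0, 0.1, 94.8]
wrist_force: [-0.3, -0.2, -2.4]
gripper_width: 0.0221
```

Emit:
servo_tool:
  steps:
    - [0,0,-1,0,0,0,10]
    - [0,0,-2,0,0,0,10]
    - [0,0,-3,0,0,0,10]
    - [0,0,-4,0,0,0,10]
    - [0,0,-5,0,0,0,10]
    - [0,0,-6,0,0,0,10]

```text
clock: 14.9
eef_pos: [0.5118, -0.268, 0.0202]
tcp_rot: [-90.0, 0.1, 94.8]
wrist_force: [0.0, -0.4, -2.3]
gripper_width: 0.0218
```

Emit:
servo_tool:
  steps:
    - [0,0,-1,0,0,0,10]
    - [0,0,-2,0,0,0,10]
    - [0,0,-3,0,0,0,10]
    - [0,0,-4,0,0,0,10]
    - [0,0,-5,0,0,0,10]
    - [0,0,-6,0,0,0,10]

```text
clock: 15.5
eef_pos: [0.5179, -0.2675, 0.0201]
tcp_rot: [-90.0, 0.1, 94.8]
wrist_force: [-0.2, 0.0, -2.1]
gripper_width: 0.0218
```

Emit:
servo_tool:
  steps:
    - [0,0,-1,0,0,0,10]
    - [0,0,-2,0,0,0,10]
    - [0,0,-3,0,0,0,10]
    - [0,0,-4,0,0,0,10]
    - [0,0,-5,0,0,0,10]

```text
clock: 16.0
eef_pos: [0.5229, -0.2671, 0.0201]
tcp_rot: [-90.0, 0.1, 94.8]
wrist_force: [-0.5, -0.5, -1.9]
gripper_width: 0.0219
```

Emit:
servo_tool:
  steps:
    - [0,0,-1,0,0,0,10]
    - [0,0,-2,0,0,0,10]
    - [0,0,-3,0,0,0,10]
    - [0,0,-4,0,0,0,10]

```text
clock: 16.4
eef_pos: [0.5269, -0.2668, 0.0201]
tcp_rot: [-90.0, 0.1, 94.8]
wrist_force: [-0.2, 0.1, -2.3]
gripper_width: 0.0219
```

Emit:
servo_tool:
  steps:
    - [0,0,-1,0,0,0,10]
    - [0,0,-2,0,0,0,10]
    - [0,0,-3,0,0,0,10]
    - [0,0,-4,0,0,0,10]

```text
clock: 16.8
eef_pos: [0.53, -0.2665, 0.02]
tcp_rot: [-89.9, 0.1, 94.8]
wrist_force: [-3.8, -0.4, 0.0]
gripper_width: 0.0214
```

Emit:
servo_tool:
  steps:
    - [0,0,-1,0,0,0,10]
    - [0,0,-2,0,0,0,10]
    - [0,0,-3,0,0,0,10]
    - [0,0,-4,0,0,0,10]

```text
clock: 17.2
eef_pos: [0.5312, -0.2665, 0.0201]
tcp_rot: [-89.5, 0.1, 94.8]
wrist_force: [-9.0, -1.0, 2.4]
gripper_width: 0.0218
```

Emit:
servo_tool:
  steps:
    - [0,0,-1,0,0,0,10]
    - [0,0,-2,0,0,0,10]
    - [0,0,-3,0,0,0,10]
    - [0,0,-4,0,0,0,10]

```text
clock: 17.6
eef_pos: [0.5326, -0.2666, 0.0203]
tcp_rot: [-89.2, 0.1, 94.7]
wrist_force: [-9.1, -1.1, 2.8]
gripper_width: 0.0217
```

Emit:
servo_tool:
  steps:
    - [0,0,-2,-0.8,0,0,10]
    - [0,0,-4,-0.8,0,0,10]
    - [0,0,-6,-0.8,0,0,10]
    - [0,0,-7,-0.8,0,0,10]
    - [0,0,-8,-0.8,0,0,10]
  squeeze: 32

```text
clock: 18.1
eef_pos: [0.5386, -0.2661, 0.02]
tcp_rot: [-89.8, 0.1, 94.7]
wrist_force: [-6.9, -0.4, 1.2]
gripper_width: 0.0213
```

Emit:
servo_tool:
  steps:
    - [0,0,-3,-0.4,0,0,10]
    - [0,0,-6,-0.4,0,0,10]
    - [0,0,-9,-0.4,0,0,10]
    - [0,0,-12,-0.4,0,0,10]
    - [0,0,-15,-0.4,0,0,10]
    - [0,0,-18,-0.4,0,0,10]

```text
clock: 18.7
eef_pos: [0.5545, -0.265, 0.0199]
tcp_rot: [-89.9, 0.1, 94.7]
wrist_force: [-7.3, -1.3, 1.7]
gripper_width: 0.022
```

```bash
python3 - <<'E'
from h import *
cv2.imwrite("pics/t7.png",cv2.cvtColor(snapshot("top"),cv2.COLOR_RGB2BGR));cv2.imwrite("pics/s7.png",cv2.cvtColor(snapshot("scene"),cv2.COLOR_RGB2BGR))
crop("pics/t7.png",325,145,90,90,6.6,"pics/t7c.png");crop("pics/s7.png",300,190,120,90,6,"pics/s7c.png")
mv([0.5755,-.2632,0.0202],94.7)
E
```

```text
t 18.8 tcp [ 0.555  -0.2649  0.0198] [-8.998e+01  5.000e-02  9.471e+01] F [-5.6 -0.2  0.6] w 0.0217
shift [  0.1  -0.4 -20.6] turn [-0.02  0.01 -0.05]
```

View pics/t7c.png

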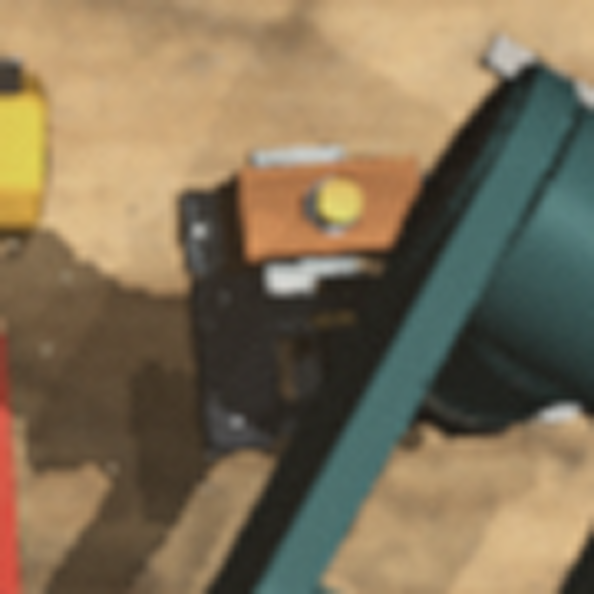

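View pics/s7c.png

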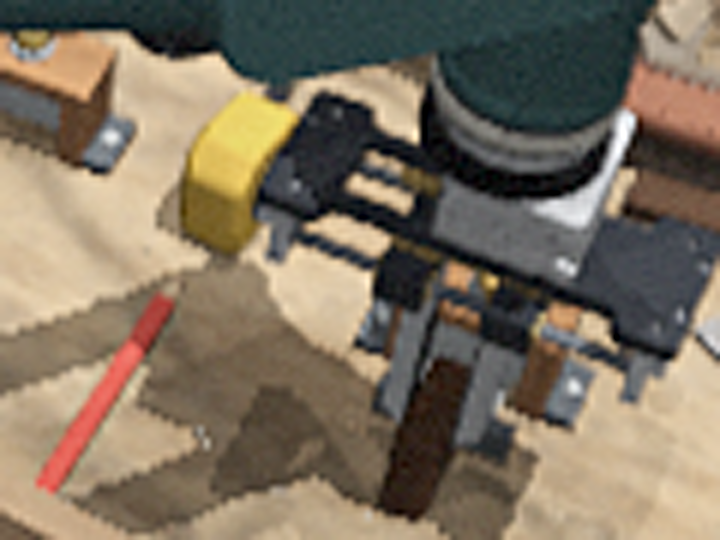

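Emit:
servo_tool:
  steps:
    - [0,0,-3,0,0,0,10]
    - [0,0,-6,0,0,0,10]
    - [0,0,-9,0,0,0,10]
    - [0,0,-12,0,0,0,10]
    - [0,0,-14,0,0,0,10]

```text
clock: 19.3
eef_pos: [0.5672, -0.2641, 0.0199]
tcp_rot: [-89.7, 0.0, 94.7]
wrist_force: [-7.0, -0.9, 2.0]
gripper_width: 0.0218
```

Emit:
servo_tool:
  steps:
    - [0,0,-1,0,0,0,10]
    - [0,0,-2,0,0,0,10]
    - [0,0,-3,0,0,0,10]
    - [0,0,-4,0,0,0,10]

```text
clock: 19.7
eef_pos: [0.5695, -0.2641, 0.0199]
tcp_rot: [-89.5, 0.0, 94.7]
wrist_force: [-7.8, -0.8, 2.3]
gripper_width: 0.0219
```

Emit:
servo_tool:
  steps:
    - [0,0,-1,0,0,0,10]
    - [0,0,-2,0,0,0,10]
    - [0,0,-3,0,0,0,10]
    - [0,0,-4,0,0,0,10]

```text
clock: 20.1
eef_pos: [0.5719, -0.264, 0.02]
tcp_rot: [-89.3, 0.0, 94.6]
wrist_force: [-7.1, -0.3, 1.1]
gripper_width: 0.022
```

Emit:
servo_tool:
  steps:
    - [0,0,-2,-0.7,0,0,10]
    - [0,0,-4,-0.7,0,0,10]
    - [0,0,-5,-0.7,0,0,10]

```text
clock: 20.4
eef_pos: [0.5745, -0.2638, 0.0198]
tcp_rot: [-89.7, -0.0, 94.6]
wrist_force: [-9.4, -0.8, 3.6]
gripper_width: 0.0218
```

Emit:
servo_tool:
  steps:
    - [0,0,-2,-0.3,0,0,10]
    - [0,0,-3,-0.3,0,0,10]
    - [0,0,-4,-0.3,0,0,10]

```text
clock: 20.7
eef_pos: [0.5745, -0.2638, 0.0198]
tcp_rot: [-89.5, -0.1, 94.6]
wrist_force: [-14.7, -0.8, 5.5]
gripper_width: 0.0216
```

Emit:
servo_tool:
  steps:
    - [0,0,-0.5,0,0,0,10]
    - [0,0,-0.5,0,0,0,10]
    - [0,0,-0.5,0,0,0,40]
    - [0,0,-0.5,0,0,0,40]
    - [0,0,-0.5,0,0,0,40]
    - [0,0,-0.5,0,0,0,40]

```text
clock: 21.3
eef_pos: [0.5758, -0.2638, 0.0203]
tcp_rot: [-89.6, -0.0, 94.6]
wrist_force: [-0.5, -0.3, -0.6]
gripper_width: 0.0397
```

Emit:
servo_tool:
  steps:
    - [0,-10,0,0,0,0,40]
    - [0,-30,0,0,0,0,40]
    - [0,-60,0,0,0,0,40]
    - [0,-90,0,0,0,0,40]
    - [0,-120,20,0,0,0,40]
    - [0,-140,60,0,0,0,40]
    - [0,-140,105,0,0,0,40]
    - [0,-140,150,0,0,0,40]
    - [0,-140,195,0,0,0,40]
    - [0,-140,200,0,0,0,40]

```text
clock: 22.3
eef_pos: [0.3741, -0.2801, 0.1628]
tcp_rot: [-89.6, 0.1, 94.4]
wrist_force: [0.5, 0.4, -0.1]
gripper_width: 0.0397
```

```bash
python3 - <<'E'
from h import *
cv2.imwrite("pics/t8.png",cv2.cvtColor(snapshot("top"),cv2.COLOR_RGB2BGR));cv2.imwrite("pics/s8.png",cv2.cvtColor(snapshot("scene"),cv2.COLOR_RGB2BGR))
crop("pics/t8.png",335,150,70,60,10,"pics/t8c.png");crop("pics/s8.png",320,200,110,80,7,"pics/s8c.png")
print(observe()["eef_pos"],observe()["gripper_width"])
E
```

```text
[ 0.37723753 -0.28036863  0.16281992] 0.040195742158931076
```

View pics/t8c.png

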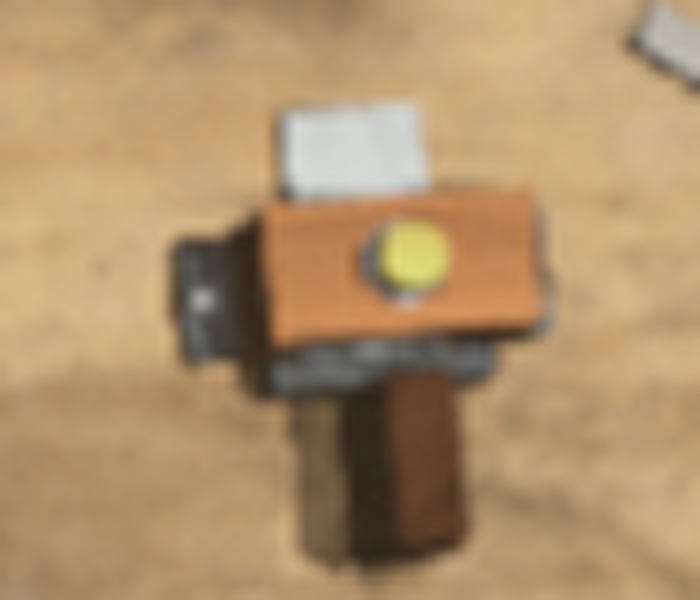

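View pics/s8c.png

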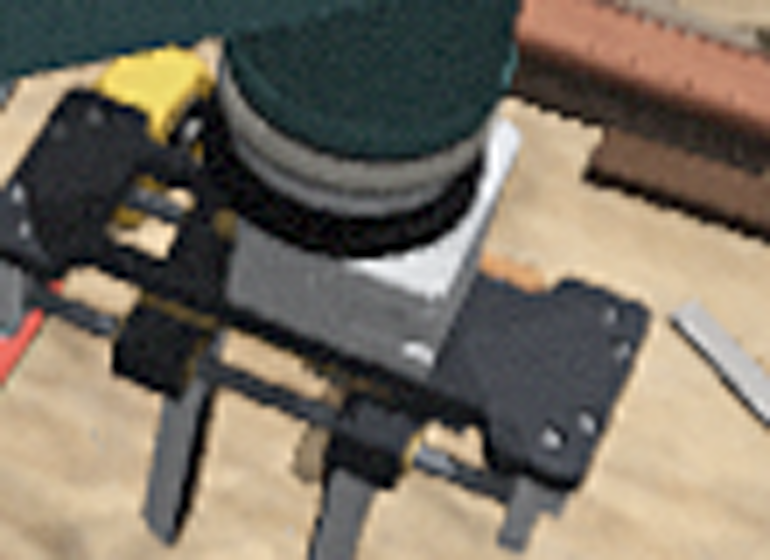

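View pics/s8.png

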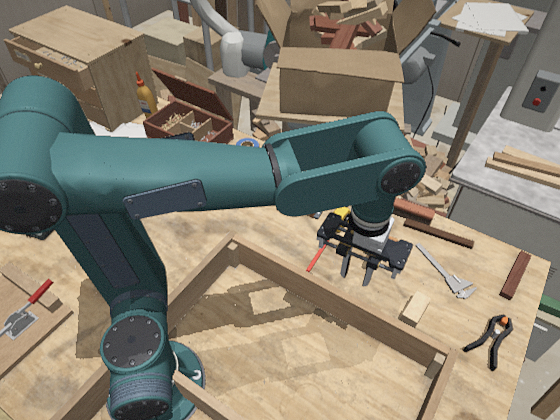

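```bash
python3 - <<'E'
from h import *
f=lambda p:(335+(p[0]+.5)/10-.5,150+(p[1]+.5)/10-.5)
y=np.radians(4.7);m=np.array([.6076,-.2602]);M=np.array([[np.cos(y),np.sin(y)],[-np.sin(y),np.cos(y)]])
for n,p,z in [("noseL",(285,110),.0045),("noseR",(420,103),.0045),("stopBL",(275,390),.01),("stopBR",(493,375),.015),("gripRearL",(400,550),.06),("gripRearR",(467,540),.06),("gripFL",(390,378),.06),("gripFR",(455,372),.06)]: print(n,(M@(ray("top",f(p),z)[:2]-m)*1e3).round(1))
E
```

```text
noseL [75.4 18. ]
noseR [ 74.8 -22.1]
stopBL [-7.8 29.3]
stopBR [ -8.4 -33.5]
gripRearL [-60.8   9.1]
gripRearR [-59.3  -9.9]
gripFL [-12.4   7.7]
gripFR [-11.9 -10.8]
```

Emit:
servo_tool:
  steps:
    - [45,-20,0,0,0,0,40]
    - [90,-40,0,0,0,0,40]
    - [135,-40,0,0,0,0,40]
    - [180,-40,0,0,0,0,40]
    - [225,-40,0,0,0,0,40]
    - [270,-40,0,0,0,0,40]
    - [310,-40,0,0,0,0,40]
    - [350,-40,0,0,0,0,40]
    - [370,-40,0,0,0,0,40]
    - [370,-40,0,0,0,0,40]

```text
clock: 23.4
eef_pos: [0.3489, 0.0916, 0.203]
tcp_rot: [-89.8, 0.0, 94.9]
wrist_force: [0.0, -1.0, -0.3]
gripper_width: 0.0401
```

```bash
python3 - <<'E'
from h import *
cv2.imwrite("pics/s9.png",cv2.cvtColor(snapshot("scene"),cv2.COLOR_RGB2BGR));cv2.imwrite("pics/t9.png",cv2.cvtColor(snapshot("top"),cv2.COLOR_RGB2BGR))
crop("pics/s9.png",320,195,110,80,7,"pics/s9c.png")
a=cv2.imread("pics/t9.png");b=cv2.imread("pics/top0.png");cv2.imwrite("pics/tc.png",np.vstack([a[90:250],b[90:250]]))
E
```

```text
(no output)
```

View pics/s9c.png

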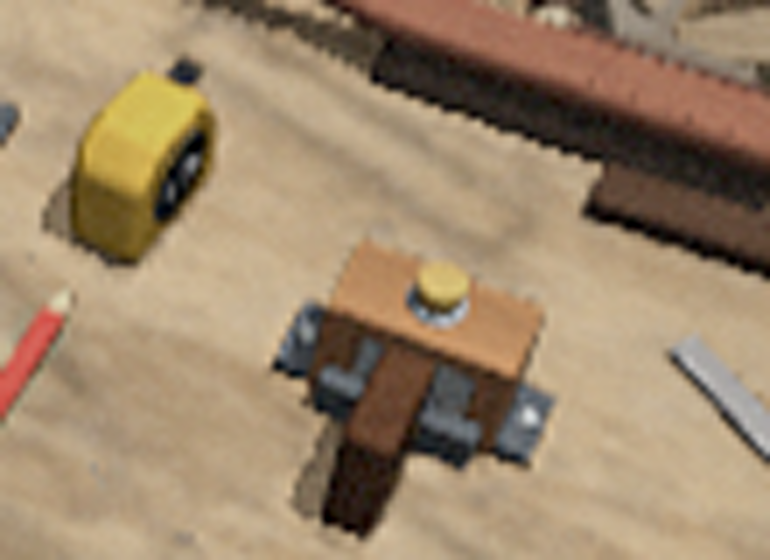

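View pics/tc.png

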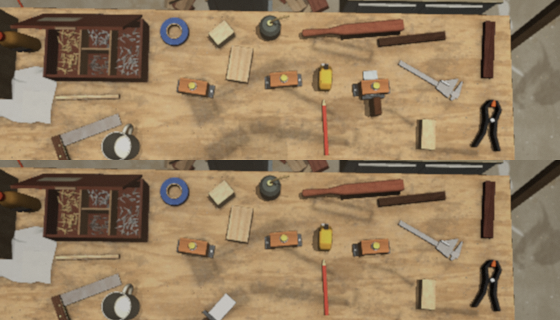

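The gauge sits flat and home with its stop against the posts, and the bystanders are where they were. I'm handing the job in.

```bash
python3 -c "
from rig import *
print(close_job())"
```

```text
the job is handed in; nothing more can be done
None
```

The gauge is lying in the right-hand hold-down (y ≈ -0.26), the one that drags, and I handed the job in at about 23.5 s of the 64 s allowed.

- **Left hold-down:** it stopped the nose dead at the shoe edge. I backed off at about 14 N, so this is the low one.
- **Middle hold-down:** the blade went well past the shoe edge with no drag beyond sensor noise, so this is the high one.
- **Right hold-down:** the blade met about 9 N as the nose entered and then a steady 6–8 N. I pushed until the cross stop met the posts at about 15 N, then released and moved clear.

**Last checks, by camera:**

| Check | Result |
|---|---|
| Nose position | about 75 mm past the mouth, so fully home |
| Side offset | about 1–2 mm right of the middle |
| Straightness | visibly straight |
| Lying flat | yes, in the scene view |
| Bystanders | in the same places as at the start, by eye |

I had no direct reading of the shoe lift; I infer it from the drag. The hand-in reports no verdict. The camera and tool readings disagreed by up to about 2 mm on the gauge's side position in the hand, which is within the 8 mm allowed.

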